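# Switch on the packing corner in order

## Robot

A 6-joint arm with a two-finger parallel gripper is mounted at the origin on the work surface. World frame = base frame: x ahead of the robot, y to its left, z up, the work surface at z = 0. Lengths are in m, angles in degrees, forces in N, time in s.
With the tool pointing down it reaches from about 0.4 to 0.825 m from the base axis. Payload 7 kg.
Tool frame: the origin (TCP) lies midway between the tips of the shut fingers; the grasp point (between the pads) lies 19 mm behind it; z points along the fingers, y is the line along which they close (so a half turn about z gives the same grasp; the last joint's range is limited). The gripper opens to 88 mm and grips with 3 to 60 N. Pads are 19 mm wide; open, the fingers measure 130 mm over their backs; the gripper's body (78 mm by 193 mm) begins 47 mm behind the grasp point.
Start: joints at [89.559, 20.546, 0.682, 0, -70.136, -16.507], TCP at [0.197, 0.646, 0.192] pointing down, gripper open.
Joint ranges: [-176.03, 176.03], [-82.01, 121.73], [-58.28, 71.71], [-173.87, 95.51], [-174.79, -0.11], [-173.66, 173.66]. Speed limits (degrees/s): [136.94, 136.94, 172.46, 180, 180, 180].

## Interface

Orientations are given as [roll, pitch, yaw] about the fixed x, y, z axes, in that order (R = Rz(yaw) Ry(pitch) Rx(roll)).
In Python, from plant import ctrl gives the robot as it stands.
- The arm moves only by the tool step_arm, never from a script. Its argument "rows" is a list of rows, each a list of 3 entries, a list of its own where there are three numbers: the closure, from 0 (fully open) to 1 (shut), then the shift along the world's x, y, z in mm, then the turn, a rotation vector about the world's x, y, z in rad. A call has exactly 5 rows; each row is the pose to reach, as a shift and turn from the pose commanded when the call began; what a row does not reach only later rows make up. A row lasts 1/12 s, in which the tool goes at most 41.7 mm and 7.16 degrees, less where a joint would pass 70% of its speed; a pose out of reach is approached as far as the arm can. A call with a gripper value outside its range is refused whole. The fingers move at their own pace and stop on an object; the grip force is fixed at half the most. Time passes only in rows, so rows that repeat a pose let the fingers close, or fill a call up. It gives the time, the measured TCP pose, the force, the opening and the grip force at its end, in the units of the state.
- ctrl.get_obs(): the state, without advancing time (a new reading comes with each control period).
- ctrl.snapshot(name): name is "scene" or "top" or "wrist"; returns the picture (480x640x3 uint8, red, green, blue); there is no depth.
- ctrl.camera_model(name): a dict with "intrinsics" (3x3 intrinsics, pixels), "distortion" ([k1, k2, p1, p2, k3] as OpenCV has them; the pictures are not rectified), "R" (3x3) and "t" (3): a world point X has camera coordinates R X + t. Camera axes: x right, y down, z forward; pixel columns grow to the right and rows downward; lengths in m; the calibration is good to about 2 mm. A picture is of the moment at which its call begins: read the wrist's pose just before it. camera_model takes no time and is no camera call; for the wrist camera it gives the pose at the moment of the call.
- ctrl.close_job(): hands the job in; it is judged then, once.
The state is a dict: "clock": time; "joint_pos": joint angles; "qvel": joint speeds; "tau": joint torques, N m; "tool_pos": TCP position; "orientation": TCP orientation; "force": force on the tool from outside, world axes, zero at the start; "moment": the same for the moment, N m; "opening": finger opening in m; "gripper_force": force on a finger pad.
Only numpy, scipy, OpenCV 4.12 (cv2) and the standard library are available. Lean on these libraries where they do the work, as an engineer would, in place of code of your own. Each camera call takes 0.05 s, during which the arm holds its last target. There are 200 camera calls.

## Task

Switch on the packing corner: with a light fingertip press, push in the hub's large round key, then the parcel scale's bar key, then the label printer's square key, in that order, so that each stays in. Only touch the equipment, do not pick up or shove the hub, keep off the scale's weighing plate, and leave the two small round keys and everything else on the desk as they are.

Things in the scene. Friction and masses are not known exactly. Their poses are not given: they have to be found in the camera images.
- hub: wireless hub: a low grey plastic box 120 (x) by 130 (y) by 40 mm high on rubber feet, loose on the desk, about half a kilo; origin at the centre of its underside. Its only key, a round one of 36 mm diameter, stands in the middle of its top. The hub, scale and printer may each stand at the left, middle or right place. None of them should be pushed with more than 20 N.
- scale: parcel scale, heavy, does not move: a low white casing 290 (x) by 220 (y) by 34 mm high; origin on the desk, 10 mm to +y of the bar key. The casing runs from x = -60 to +230 mm; the front strip (x = -60 to +60) carries a dark display at y = +62, the bar key at y = -10 and a small round key at y = -78; the steel plate lies behind the strip.
- scale_plate: the scale's steel weighing plate 160 (x) by 210 (y) mm, its top 52 mm above the desk; origin under its centre, 34 mm above the desk, 145 mm behind the scale's origin along the scale's +x. It must not be touched.
- printer: label printer, heavy, does not move: a grey box 150 (x) by 130 (y) by 96 mm high; origin at the centre of its underside. Two keys on top near its front (-x) edge, 66 mm apart: a square one at y = +32 mm and a small round one at y = -34 mm, both at x = -40 mm; a glass window lies behind them.
- hub_key_top (a point): centre of the top face of the hub's round key (36 mm diameter); 56 mm above the desk when out, 47 mm when fully in
- scale_key_top (a point): centre of the top face of the scale's bar key, 22 mm (x) by 48 mm (y); 50 mm above the desk when out, 41 mm when fully in
- print_key_top (a point): centre of the top face of the printer's square key, 22 by 22 mm; 112 mm above the desk when out, 103 mm when fully in
- hub_key (a joint): the hub's large round key. It latches: 0 = fully out, grows as it is pressed straight down to 0.009 m (fully in); slides against about 3 N of friction all the way, has no return spring and stays where it is left. Its soft rubber cap gives up to 5 mm more at 2.5 N/mm (so about 1.2 mm while the key slides) and springs back when let go; this is not part of the joint value. Counts as in above 0.0055, as out below 0.0025.
- scale_key (a joint): the scale's bar key. It latches: 0 = fully out, grows as it is pressed straight down to 0.009 m (fully in); slides against about 3 N of friction all the way, has no return spring and stays where it is left. Its soft rubber cap gives up to 5 mm more at 2.5 N/mm (so about 1.2 mm while the key slides) and springs back when let go; this is not part of the joint value. Counts as in above 0.0055, as out below 0.0025.
- print_key (a joint): the printer's square key. It latches: 0 = fully out, grows as it is pressed straight down to 0.009 m (fully in); slides against about 3 N of friction all the way, has no return spring and stays where it is left. Its soft rubber cap gives up to 5 mm more at 2.5 N/mm (so about 1.2 mm while the key slides) and springs back when let go; this is not part of the joint value. Counts as in above 0.0055, as out below 0.0025.
- unit_key (a joint): small round key (20 mm diameter) on the scale, 68 mm to the scale's -y of the bar key; to be left out. 0 = out, 0.009 m = in; moves and stays like the others.
- feed_key (a joint): small round key (22 mm diameter) on the printer, 66 mm to the printer's -y of the square key; to be left out. 0 = out, 0.009 m = in; moves and stays like the others.
- mug: white mug, 76 mm diameter, 90 mm high, standing behind the hub; origin at the centre of its underside. Leave alone.
- label_roll: upright roll of paper labels, 72 mm diameter, 55 mm high, behind the printer; origin at the centre of its underside. Leave alone.
- stapler: dark stapler 35 by 130 by 36 mm, lying in front of the scale; origin at the centre of its underside. Leave alone.
- tape_roll: cardboard-brown tape ring, 90 mm diameter, 48 mm high, flat on the left of the desk; origin at the centre of its underside. Leave alone.
- book: red book 204 by 143 by 25 mm lying on the right of the desk; origin at the centre of its underside. Leave alone.
- parcel: small cardboard parcel 130 by 100 by 70 mm at the left, beyond the tape ring; origin at the centre of its underside. Leave alone.
- pen_pot: dark round pen pot, 74 mm diameter, 95 mm high, pens to 140 mm, at the right, beyond the book; origin at the centre of its underside. Leave alone.
Things that resemble listed ones, but are neither listed nor needed, are in the scene too. What is shaped like the hub but blue or green is not meant.

How it is judged (in metres and radians):
On the way, in this order (a step that is already met when the one before it is completed fails the run):
1. the hub's round key is in while the scale's and printer's keys are still out (value of joint hub_key above 0.0055 m and value of joint each of scale_key, print_key below 0.0025 m), for 0.1 s.
2. then the scale's bar key is in while the printer's key is still out (value of joint each of hub_key, scale_key above 0.0055 m and value of joint print_key below 0.0025 m), for 0.1 s.
3. then the printer's square key is in (value of joint each of hub_key, scale_key, print_key above 0.0055 m), for 0.1 s.
At the end, for the whole second after the job is handed in: The three keys are in by more than 5.5 mm of their 9 mm, the two small round keys are out (under 2.5 mm), the hub rests within 20 mm of where it stood, level, and every other loose thing is within 30 mm of where it was (all of step 3 and value of joint each of unit_key, feed_key below 0.0025 m and not (height (world z) of hub above 0.008 m or distance of hub from where it was at the start of the episode above 0.02 m or angle between hub's own z axis and vertical above 0.15 rad) and linear speed of hub below 0.02 m/s and distance of each of mug, label_roll, stapler, tape_roll, book, parcel, pen_pot from where it was at the start of the episode below 0.03 m); the robot touches nothing.
It fails at once if the hub, scale or printer is pushed with more than 20 N (contact force between any of the fingers, the arm and hub above 20 N or contact force between any of the fingers, the arm and scale above 20 N or contact force between any of the fingers, the arm and printer above 20 N).
It fails at once if the hub is lifted by 8 mm, tipped or moved by 20 mm (height (world z) of hub above 0.008 m or distance of hub from where it was at the start of the episode above 0.02 m or angle between hub's own z axis and vertical above 0.15 rad).
It fails at once if the weighing plate is touched (contact force between any of the fingers, the arm and scale_plate above 0.5 N).
It fails at once if one of the two small round keys is pressed (value of joint any of unit_key, feed_key above 0.0025 m).
It fails at once if a bystander is moved by more than 30 mm (distance of any of mug, label_roll, stapler, tape_roll, book, parcel, pen_pot from where it was at the start of the episode above 0.03 m).
It also fails if it takes over 61 s, if anything falls off the work surface, if the arm or the gripper's body presses on something with over 40 N, if the wrist force passes 120 N, or if a joint passes its speed limit or range.

## Working session

There is one attempt and no reset: what is moved stays moved. The work goes in short steps, Python scripts to look and compute and a tool call to move; the robot and the scene stay as the last step left them, time stands still between calls to the robot, and variables do not carry over. Pictures are saved under pics/ and viewed, at most 10 in all, crops included, and the job is handed in when it is done.

Besides the shell and the picture viewer there is one more tool, called as name(argument=value, ...) on one line, values as JSON. step_arm: Moves the arm, as the interface text tells. Its arguments: {"type":"object","properties":{"rows":{"type":"array"}},"required":["rows"]}

```bash
mkdir -p pics; ls; cat > h.py <<'E'
import numpy as np, cv2
from plant import ctrl
def ray(cam,uv,z,m=None):
    m=m or ctrl.camera_model(cam)
    R=np.array(m["R"]);t=np.array(m["t"])
    p=cv2.undistortPoints(np.array([[uv]],float),np.array(m["intrinsics"]),np.array(m["distortion"]))[0,0]
    d=R.T@np.array([p[0],p[1],1]);c=-R.T@t
    return c+d*(z-c[2])/d[2]
def snap(cam,name):
    m=ctrl.camera_model(cam);im=ctrl.snapshot(cam)[:,:,::-1].copy();cv2.imwrite(f"pics/{name}.png",im);return im,m
E
python3 - <<'E'
from h import *
for c in("top","scene"):
    im,m=snap(c,c+"0");print(c,-np.array(m["R"]).T@np.array(m["t"]))
print(ctrl.get_obs())
E
```

```text
pics
top [0.25289908 0.01018861 1.73838065]
scene [ 1.38514807 -0.28678674  1.37629772]
{'clock': 0.1, 'joint_pos': array([ 8.95588487e+01,  2.05877706e+01,  6.39699867e-01, -1.69915507e-02,
       -7.01372583e+01, -1.65058181e+01]), 'qvel': array([-0.11043774, -0.13573694,  0.31206349,  0.02171916, -0.04876928,
       -0.04723747]), 'tau': array([-1.34024787e-03, -5.84164953e+01,  2.93750435e+01,  7.01558903e+00,
        1.01313862e-02, -4.87436625e-05]), 'tool_pos': array([0.19665857, 0.64520438, 0.19151895]), 'orientation': array([ 1.79913649e+02, -8.92940195e-03, -1.69527478e+01]), 'force': array([-0.26559295,  0.3316565 ,  0.11248471]), 'moment': array([-0.00591765, -0.02851912,  0.02324377]), 'gripper_force': 0.0, 'opening': 0.08767705005899726}
```

View pics/top0.png

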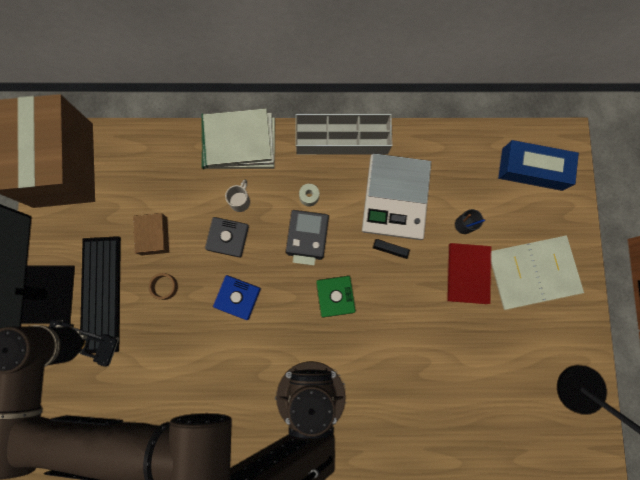

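View pics/scene0.png

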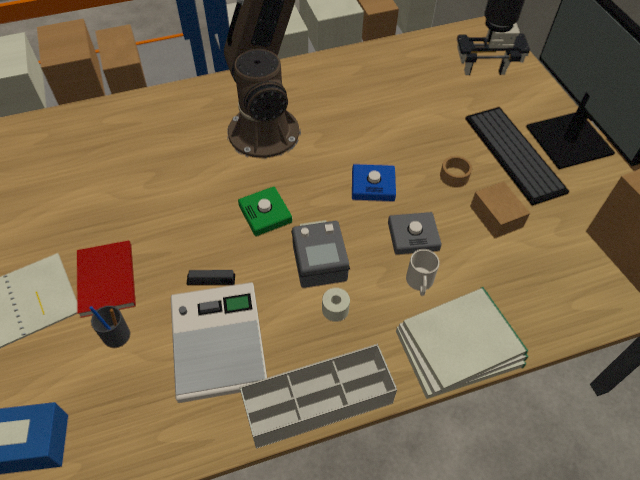

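The top view (+x is up, +y is left) shows the grey hub with its key at about (226,236). The printer's square key is at about (296,243), with the small round key at (316,245). The scale's bar key is at about (398,219), its display at (377,216) and its small key at (417,221). In the scene view the hub key is at (415,229), the square key at (305,231) and the bar key at (209,307).

```bash
cat >> h.py <<'E'
def blob(im,uv,r,thr,dark=False):
    u,v=uv;g=cv2.cvtColor(im,cv2.COLOR_BGR2GRAY)[v-r:v+r+1,u-r:u+r+1]
    mk=((g<thr) if dark else (g>thr)).astype(np.uint8)
    n,l,s,c=cv2.connectedComponentsWithStats(mk,connectivity=4)
    k=l[r,r]
    if k==0: return None
    return c[k]+[u-r,v-r],s[k]
E
python3 - <<'E'
from h import *
K={"hub":(.056,(226,236),(415,229),0),"bar":(.050,(398,219),(209,307),1),"sq":(.112,(296,243),(305,231),0),"feed":(.112,(316,245),(329,228),0),"unit":(.050,(417,221),(183,310),1)}
for n,(z,a,b,d) in K.items():
    for c,uv in(("top",a),("scene",b)):
        im=cv2.imread(f"pics/{c}0.png")
        o=blob(im,uv,14,110 if d else 150,bool(d))
        print(n,c,ray(c,o[0] if o else uv,z).round(4),o and (o[0].round(1),o[1]), im[uv[1],uv[0]])
a=cv2.imread("pics/top0.png")[180:270,190:450]
cv2.imwrite("pics/topc.png",cv2.resize(a,None,fx=3,fy=3,interpolation=cv2.INTER_CUBIC))
E
```

```text
hub top [0.5462 0.2944 0.056 ] (array([225.3, 235.1]), array([ 9,  9,  9,  9, 63], dtype=int32)) [160 174 184]
hub scene [0.5482 0.2944 0.056 ] (array([415.5, 226. ]), array([ 9,  7, 12,  9, 91], dtype=int32)) [160 177 184]
bar top [ 0.6058 -0.2971  0.05  ] (array([394.6, 218.1]), array([  0,   5,  23,  15, 228], dtype=int32)) [64 64 65]
bar scene [ 0.6173 -0.3097  0.05  ] (array([209.4, 307.4]), array([  2,   7,  26,  15, 284], dtype=int32)) [84 87 88]
sq top [0.5119 0.0478 0.112 ] (array([296. , 242.1]), array([12, 10,  5,  7, 28], dtype=int32)) [162 176 184]
sq scene [ 0.5049 -0.0172  0.112 ] (array([304.5, 230.5]), array([10, 11,  8,  6, 36], dtype=int32)) [162 177 186]
feed top [ 0.5031 -0.0168  0.112 ] (array([315.3, 244.6]), array([11, 11,  6,  6, 24], dtype=int32)) [163 177 185]
feed scene [0.5146 0.0477 0.112 ] (array([328.7, 227.1]), array([10, 10,  8,  7, 45], dtype=int32)) [164 180 187]
unit top [ 0.5967 -0.3752  0.05  ] (array([416.8, 220.6]), array([11, 11,  6,  6, 28], dtype=int32)) [69 69 68]
unit scene [ 0.6043 -0.3766  0.05  ] (array([182.5, 310.4]), array([10, 10,  8,  9, 53], dtype=int32)) [90 90 93]
```

View pics/topc.png

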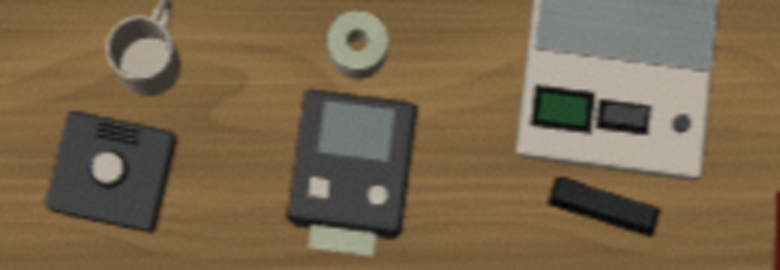

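The scene labels for the two printer keys came out swapped, since that camera faces the robot. Corrected estimates are hub key (.547,.294), bar key (.607,-.309) and square key (.513,.048). I'll shut the gripper and move toward the hub.

step_arm(rows=[[1,[20,-20,0],[0,0,0]],[1,[45,-45,0],[0,0,0]],[1,[73,-73,0],[0,0,0]],[1,[101,-101,0],[0,0,0]],[1,[129,-129,0],[0,0,0]]])

```text
clock: 0.52
tool_pos: [0.3264, 0.5151, 0.1919]
orientation: [180.0, 0.0, -16.9]
force: [1.5, 0.7, 0.4]
opening: 0.0598
gripper_force: 0.0
```

step_arm(rows=[[1,[28,-28,0],[0,0,0]],[1,[56,-56,0],[0,0,0]],[1,[84,-84,0],[0,0,0]],[1,[105,-105,0],[0,0,0]],[1,[120,-120,0],[0,0,0]]])

```text
clock: 0.93
tool_pos: [0.4472, 0.3942, 0.1921]
orientation: [180.0, 0.0, -17.0]
force: [-0.9, 1.1, -0.3]
opening: 0.0269
gripper_force: 0.0
```

step_arm(rows=[[1,[15,-15,0],[0,0,0]],[1,[25,-25,0],[0,0,0]],[1,[30,-30,0],[0,0,0]],[1,[30,-30,0],[0,0,0]],[1,[30,-30,0],[0,0,0]]])

```text
clock: 1.35
tool_pos: [0.4756, 0.3669, 0.1921]
orientation: [180.0, 0.0, -17.0]
force: [-0.9, 0.3, -0.6]
opening: 0.0006
gripper_force: 0.0
```

```bash
python3 - <<'E'
from h import *
o=ctrl.get_obs();print(o["tool_pos"],o["orientation"],o["force"],o["clock"])
im,m=snap("wrist","w1")
R=np.array(m["R"]);t=np.array(m["t"]);print(R,-R.T@t)
E
```

```text
[0.4755575  0.36691243 0.19214593] [ 1.79991263e+02  1.32317345e-02 -1.69715225e+01] [-0.85868286  0.33996908 -0.60219965] 1.35
[[-2.92331987e-01 -9.56316735e-01  5.58226055e-04]
 [-9.17320879e-01  2.80576422e-01  2.82487657e-01]
 [-2.70304298e-01  8.20681056e-02 -9.59270771e-01]] [0.54920575 0.34450276 0.38340147]
```

View pics/w1.png

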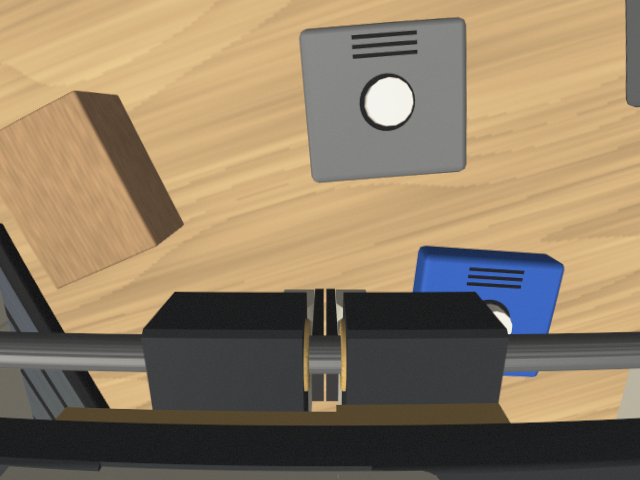

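The wrist view shows the grey hub with its white key at about (388,102). The shut fingers are at about (325,340), and the blue decoy is at lower right.

```bash
python3 - <<'E'
from h import *
im=cv2.imread("pics/w1.png");o=blob(im,(388,102),45,200);p=ray("wrist",o[0],.056)
print(o,p,(p-ctrl.get_obs()["tool_pos"])*1000)
E
```

```text
(array([388.98696884, 101.24872521]), array([  23,   20,   47,   49, 1765], dtype=int32)) [0.54706533 0.29477329 0.056     ] [  71.7780372   -72.43039782 -136.19404879]
```

step_arm(rows=[[1,[20,-20,-10],[0,0,0]],[1,[45,-45,-25],[0,0,0]],[1,[65,-65,-45],[0,0,0]],[1,[72,-72,-65],[0,0,0]],[1,[72,-72,-80],[0,0,0]]])

```text
clock: 1.82
tool_pos: [0.548, 0.2936, 0.1105]
orientation: [179.9, 0.0, -17.0]
force: [0.4, 0.6, -1.0]
opening: 0.0004
gripper_force: 0.0
```

step_arm(rows=[[1,[0,0,-15],[0,0,0]],[1,[0,0,-28],[0,0,0]],[1,[0,0,-36],[0,0,0]],[1,[0,0,-40],[0,0,0]],[1,[0,0,-40],[0,0,0]]])

```text
clock: 2.23
tool_pos: [0.5471, 0.2951, 0.0716]
orientation: [179.9, 0.0, -16.9]
force: [0.5, -0.3, 0.0]
opening: 0.0006
gripper_force: 0.0
```

Now on target at z = 71.6 mm, so I'll press down to about 46 mm.

step_arm(rows=[[1,[0,0,-5],[0,0,0]],[1,[0,0,-10],[0,0,0]],[1,[0,0,-14],[0,0,0]],[1,[0,0,-17],[0,0,0]],[1,[0,0,-19],[0,0,0]]])

```text
clock: 2.65
tool_pos: [0.5477, 0.2946, 0.053]
orientation: [180.0, 0.0, -17.0]
force: [0.3, -0.1, -0.2]
opening: 0.0005
gripper_force: 0.0
```

step_arm(rows=[[1,[0,0,-2],[0,0,0]],[1,[0,0,-4],[0,0,0]],[1,[0,0,-6],[0,0,0]],[1,[0,0,-6],[0,0,0]],[1,[0,0,-6],[0,0,0]]])

```text
clock: 3.07
tool_pos: [0.5478, 0.2946, 0.0473]
orientation: [180.0, 0.0, -17.0]
force: [-0.1, 0.4, 0.6]
opening: 0.0004
gripper_force: 0.0
```

At z = 47 mm there's no force, so I need to look before going further.

```bash
python3 - <<'E'
from h import *
a,_=snap("wrist","w2");b,_=snap("scene","s2")
print(ctrl.get_obs()["force"],ctrl.get_obs()["tool_pos"])
a=a[100:400,150:550];b=cv2.resize(b[180:290,340:480],None,fx=2.7,fy=2.7,interpolation=cv2.INTER_CUBIC)[:300]
b=cv2.copyMakeBorder(b,0,300-len(b),0,0,0)
cv2.imwrite("pics/c2.png",np.hstack([a,b]))
E
```

```text
[ 0.83814473 -0.04585315 -0.70254425] [0.54788825 0.29470617 0.04749538]
```

View pics/c2.png

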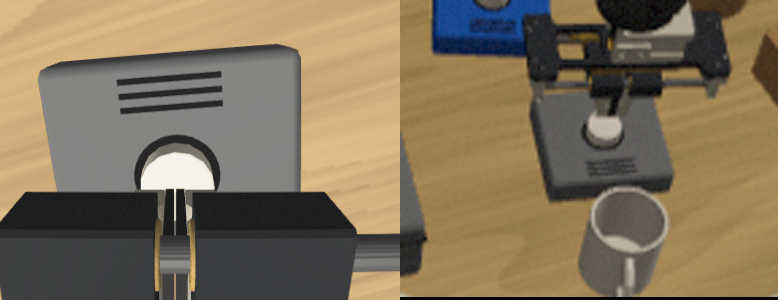

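```bash
python3 - <<'E'
from h import *
def proj(c,X):
    m=ctrl.camera_model(c);return cv2.projectPoints(np.array([X],float),cv2.Rodrigues(np.array(m["R"]))[0],np.array(m["t"]),np.array(m["intrinsics"]),np.array(m["distortion"]))[0].ravel().round(1)
for c,f in(("wrist","w2"),("scene","s2")):
    print(c,"tcp",proj(c,[.5478,.2947,.0475]),"key out",proj(c,[.547,.2948,.056]),"key in",proj(c,[.547,.2948,.047]))
    for z in(.047,.056): print("far edge z",z,proj(c,[.547+.018*.957,.2948-.018*.28,z]),"right",proj(c,[.547-.018*.29,.2948-.018*.957,z]),"left",proj(c,[.547+.018*.29,.2948+.018*.957,z]))
a=cv2.imread("pics/w2.png")[210:310,270:390];b=cv2.imread("pics/s2.png")[205:245,390:440]
a=cv2.resize(a,None,fx=5,fy=5,interpolation=cv2.INTER_CUBIC)[:, :]
b=cv2.resize(b,(200,160),interpolation=cv2.INTER_CUBIC);b=cv2.copyMakeBorder(b,0,340,0,0,0)
cv2.imwrite("pics/c3.png",np.hstack([a,b]))
E
```

```text
wrist tcp [324.6 281.5] key out [324.9 289.8] key in [324.9 282.6]
far edge z 0.047 [324.5 247.8] right [361.4 282.5] left [288.4 282.6]
far edge z 0.056 [324.5 253.7] right [363.  289.7] left [286.8 289.8]
scene tcp [415.  227.6] key out [415.4 225.6] key in [414.9 227.5]
far edge z 0.047 [415.8 232.7] right [408.6 227.6] left [421.3 227.4]
far edge z 0.056 [416.3 230.8] right [409.  225.7] left [421.8 225.5]
```

View pics/c3.png

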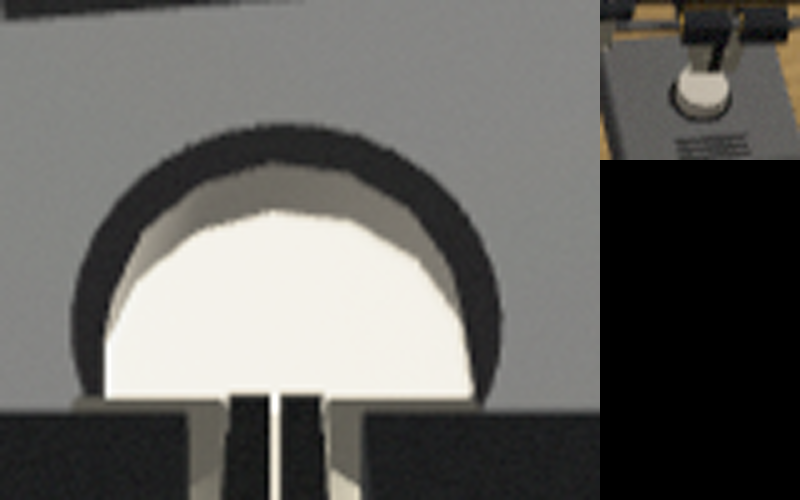

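The view shows the key still out: its side wall is about 9 px tall and its far edge is at row 252, against 253.7 predicted for out. The tips appear at row 289, while the TCP projects to row 281.5. I'll check where the tips really are, using the first scene picture taken with the gripper open.

```bash
python3 - <<'E'
from h import *
def proj(c,X):
    m=ctrl.camera_model(c);return cv2.projectPoints(np.array([X],float),cv2.Rodrigues(np.array(m["R"]))[0],np.array(m["t"]),np.array(m["intrinsics"]),np.array(m["distortion"]))[0].ravel().round(1)
T=np.array([.19666,.6452,.1915]);y=np.array([np.sin(np.radians(17)),np.cos(np.radians(17)),0])
im=cv2.imread("pics/scene0.png")
for h in(0,.02,.04):
    print(h,[proj("scene",T+[0,0,h]+s*y*.044) for s in(-1,1)])
x0,y0=450,20
a=cv2.resize(im[y0:y0+75,x0:x0+100],None,fx=7,fy=7,interpolation=cv2.INTER_CUBIC)
for h,col in((0,(0,0,255)),(.02,(0,255,0)),(.04,(255,0,0))):
    for s in(-1,1):
        p=(proj("scene",T+[0,0,h]+s*y*.044)-[x0,y0])*7; cv2.circle(a,tuple(int(v) for v in p),4,col,-1)
cv2.imwrite("pics/c4.png",a)
E
```

```text
0 [array([466.2,  82.3]), array([495.1,  81.8])]
0.02 [array([467.6,  77. ]), array([496.8,  76.6])]
0.04 [array([469.1,  71.6]), array([498.5,  71.2])]
```

View pics/c4.png

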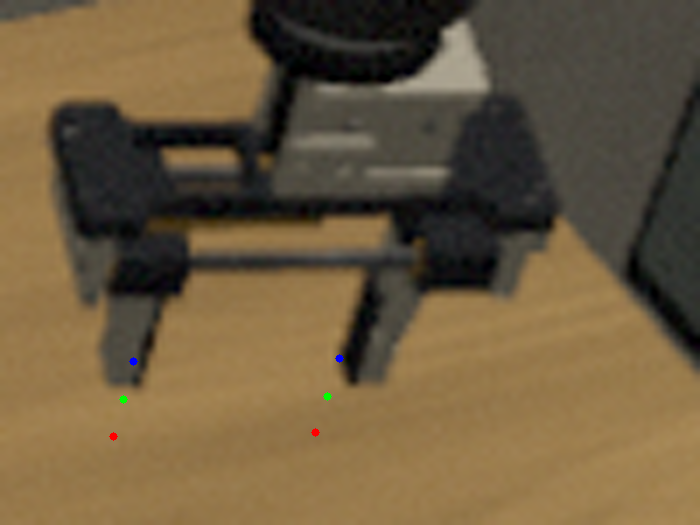

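The visible fingertips end about 27 mm above the reported TCP, or else sit shifted toward -x. I'll raise the arm, open the gripper, and use the known 88 mm opening to get the real tip depth in the wrist view.

step_arm(rows=[[1,[0,0,20],[0,0,0]],[1,[0,0,45],[0,0,0]],[0,[0,0,70],[0,0,0]],[0,[0,0,85],[0,0,0]],[0,[0,0,90],[0,0,0]]])

```text
clock: 3.58
tool_pos: [0.5492, 0.2957, 0.1408]
orientation: [-179.8, -0.2, -16.9]
force: [-0.1, -0.1, 0.6]
opening: 0.0152
gripper_force: 0.0
```

step_arm(rows=[[0,[0,0,0],[0,0,0]],[0,[0,0,0],[0,0,0]],[0,[0,0,0],[0,0,0]],[0,[0,0,0],[0,0,0]],[0,[0,0,0],[0,0,0]]])

```text
clock: 4.0
tool_pos: [0.5473, 0.2943, 0.1362]
orientation: [179.9, 0.1, -17.0]
force: [-0.0, -0.2, -0.1]
opening: 0.0482
gripper_force: 0.0
```

step_arm(rows=[[0,[0,0,0],[0,0,0]],[0,[0,0,0],[0,0,0]],[0,[0,0,0],[0,0,0]],[0,[0,0,0],[0,0,0]],[0,[0,0,0],[0,0,0]]])

```text
clock: 4.42
tool_pos: [0.5478, 0.2946, 0.1373]
orientation: [180.0, -0.0, -16.9]
force: [0.3, -0.3, -0.3]
opening: 0.0815
gripper_force: 0.0
```

```bash
python3 - <<'E'
from h import *
o=ctrl.get_obs();print(o["opening"],o["tool_pos"],o["force"])
im,m=snap("wrist","w5")
K=np.array(m["intrinsics"]);print(K,m["distortion"])
X=np.array(m["R"])@o["tool_pos"]+np.array(m["t"]);print("tcp in cam",X)
E
```

```text
0.08149255555821437 [0.54778383 0.29463835 0.13732076] [ 0.2572301  -0.34835829 -0.29661444]
[[417.84757615   0.         324.53628441]
 [  0.         417.84757615 240.98295473]
 [  0.           0.           1.        ]] [-0.06439139  0.          0.          0.          0.        ]
tcp in cam [3.01765823e-05 1.98119094e-02 2.05218690e-01]
```

View pics/w5.png

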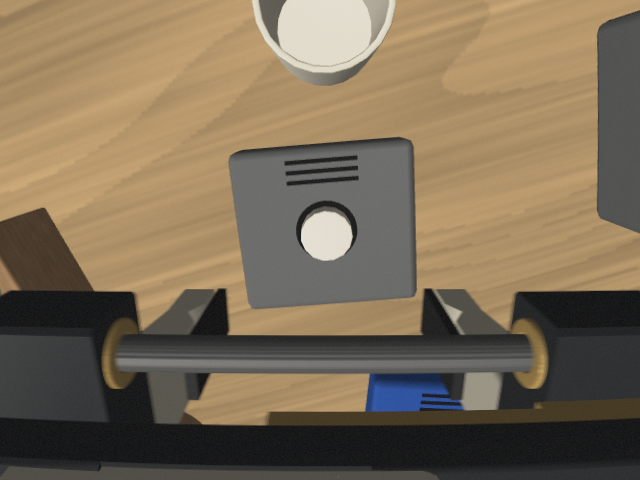

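The hub key is at about (326,236). The lower inner fingertip edges are at (227,290) and (424,290), 197 px apart for 81.5 mm, which gives a depth of 0.172 m against 0.205 m for the reported TCP. So the real tips sit about 31 mm above the reported TCP, with no sideways offset. I expect first contact with the hub key at TCP z ≈ 25 mm. I'll close the gripper and descend slowly while watching the force.

step_arm(rows=[[1,[0,0,0],[0,0,0]],[1,[0,0,0],[0,0,0]],[1,[0,0,0],[0,0,0]],[1,[0,0,0],[0,0,0]],[1,[0,0,0],[0,0,0]]])

```text
clock: 4.88
tool_pos: [0.5478, 0.2947, 0.1374]
orientation: [-180.0, -0.0, -16.9]
force: [0.3, -0.3, 0.9]
opening: 0.0597
gripper_force: 0.0
```

step_arm(rows=[[1,[0,0,-5],[0,0,0]],[1,[0,0,-15],[0,0,0]],[1,[0,0,-25],[0,0,0]],[1,[0,0,-35],[0,0,0]],[1,[0,0,-40],[0,0,0]]])

```text
clock: 5.3
tool_pos: [0.5468, 0.2939, 0.0948]
orientation: [179.9, 0.1, -17.0]
force: [-0.6, 0.1, -1.1]
opening: 0.0267
gripper_force: 0.0
```

step_arm(rows=[[1,[0,0,-15],[0,0,0]],[1,[0,0,-30],[0,0,0]],[1,[0,0,-45],[0,0,0]],[1,[0,0,-54],[0,0,0]],[1,[0,0,-57],[0,0,0]]])

```text
clock: 5.72
tool_pos: [0.5468, 0.2938, 0.0381]
orientation: [179.8, 0.1, -17.0]
force: [0.5, -0.7, 0.8]
opening: 0.0008
gripper_force: 0.0
```

step_arm(rows=[[1,[0,0,-1],[0,0,0]],[1,[0,0,-3],[0,0,0]],[1,[0,0,-4],[0,0,0]],[1,[0,0,-5],[0,0,0]],[1,[0,0,-5],[0,0,0]]])

```text
clock: 6.13
tool_pos: [0.5479, 0.2949, 0.0358]
orientation: [-180.0, -0.0, -16.9]
force: [-1.1, -0.2, 1.0]
opening: 0.0007
gripper_force: 0.0
```

step_arm(rows=[[1,[0,0,-2],[0,0,0]],[1,[0,0,-4],[0,0,0]],[1,[0,0,-6],[0,0,0]],[1,[0,0,-7],[0,0,0]],[1,[0,0,-7],[0,0,0]]])

```text
clock: 6.55
tool_pos: [0.5476, 0.2945, 0.028]
orientation: [180.0, 0.0, -17.0]
force: [-1.0, -0.3, 0.1]
opening: 0.0003
gripper_force: 0.0
```

step_arm(rows=[[1,[0,0,-1],[0,0,0]],[1,[0,0,-2],[0,0,0]],[1,[0,0,-3],[0,0,0]],[1,[0,0,-4],[0,0,0]],[1,[0,0,-4],[0,0,0]]])

```text
clock: 6.97
tool_pos: [0.5476, 0.2946, 0.0241]
orientation: [180.0, 0.0, -17.0]
force: [0.1, 0.2, -0.1]
opening: 0.0004
gripper_force: 0.0
```

step_arm(rows=[[1,[0,0,-0.5],[0,0,0]],[1,[0,0,-1],[0,0,0]],[1,[0,0,-1.5],[0,0,0]],[1,[0,0,-2],[0,0,0]],[1,[0,0,-2],[0,0,0]]])

```text
clock: 7.38
tool_pos: [0.5477, 0.2946, 0.0223]
orientation: [180.0, 0.0, -16.9]
force: [-0.7, -0.0, -0.0]
opening: 0.0002
gripper_force: 0.0
```

step_arm(rows=[[1,[0,0,-0.5],[0,0,0]],[1,[0,0,-1],[0,0,0]],[1,[0,0,-1.5],[0,0,0]],[1,[0,0,-2],[0,0,0]],[1,[0,0,-2],[0,0,0]]])

```text
clock: 7.8
tool_pos: [0.5478, 0.2947, 0.0205]
orientation: [-180.0, -0.0, -16.9]
force: [-0.6, 0.4, 2.9]
opening: 0.0004
gripper_force: 1.3
```

Contact: 2.9 N at TCP z = 20.5 mm, so the tip offset is about 35 mm. I'll press 8 mm further.

step_arm(rows=[[1,[0,0,-1],[0,0,0]],[1,[0,0,-2],[0,0,0]],[1,[0,0,-3],[0,0,0]],[1,[0,0,-4],[0,0,0]],[1,[0,0,-4],[0,0,0]]])

```text
clock: 8.22
tool_pos: [0.5478, 0.2947, 0.0162]
orientation: [-180.0, -0.0, -16.9]
force: [0.3, -0.3, 1.5]
opening: 0.0005
gripper_force: 1.3
```

step_arm(rows=[[1,[0,0,-1],[0,0,0]],[1,[0,0,-2],[0,0,0]],[1,[0,0,-3],[0,0,0]],[1,[0,0,-4],[0,0,0]],[1,[0,0,-4],[0,0,0]]])

```text
clock: 8.63
tool_pos: [0.5478, 0.2947, 0.0121]
orientation: [180.0, 0.0, -16.9]
force: [-0.9, -0.2, 2.6]
opening: 0.0005
gripper_force: 1.3
```

step_arm(rows=[[1,[0,0,-0.5],[0,0,0]],[1,[0,0,-1],[0,0,0]],[1,[0,0,-1.5],[0,0,0]],[1,[0,0,-1.5],[0,0,0]],[1,[0,0,-1.5],[0,0,0]]])

```text
clock: 9.05
tool_pos: [0.5478, 0.2947, 0.0111]
orientation: [-180.0, -0.0, -16.9]
force: [-0.5, -0.9, 5.4]
opening: 0.0007
gripper_force: 2.5
```

The key has bottomed out at 5.4 N. I'll retreat upward and then cross to the scale's bar key.

step_arm(rows=[[1,[0,0,15],[0,0,0]],[1,[0,0,45],[0,0,0]],[1,[0,0,80],[0,0,0]],[1,[0,0,110],[0,0,0]],[1,[0,0,130],[0,0,0]]])

```text
clock: 9.47
tool_pos: [0.5485, 0.2952, 0.1438]
orientation: [-179.9, -0.1, -16.9]
force: [0.9, -0.3, 0.0]
opening: 0.0004
gripper_force: 0.0
```

step_arm(rows=[[1,[0,-15,0],[0,0,0]],[1,[2,-45,0],[0,0,0]],[1,[5,-80,0],[0,0,0]],[1,[8,-118,0],[0,0,0]],[1,[12,-158,0],[0,0,0]]])

```text
clock: 9.88
tool_pos: [0.5589, 0.1353, 0.14]
orientation: [180.0, 0.1, -16.9]
force: [0.7, -0.0, -0.7]
opening: 0.0003
gripper_force: 0.0
```

step_arm(rows=[[1,[4,-40,0],[0,0,0]],[1,[8,-80,0],[0,0,0]],[1,[12,-120,0],[0,0,0]],[1,[16,-160,0],[0,0,0]],[1,[20,-200,0],[0,0,0]]])

```text
clock: 10.3
tool_pos: [0.579, -0.0654, 0.1401]
orientation: [180.0, 0.0, -16.9]
force: [0.6, 0.5, 0.2]
opening: 0.0004
gripper_force: 0.0
```

step_arm(rows=[[1,[4,-40,0],[0,0,0]],[1,[8,-80,0],[0,0,0]],[1,[12,-120,0],[0,0,0]],[1,[16,-160,0],[0,0,0]],[1,[20,-195,0],[0,0,0]]])

```text
clock: 10.72
tool_pos: [0.5989, -0.2608, 0.1398]
orientation: [-180.0, 0.1, -17.0]
force: [0.9, 0.6, -0.8]
opening: 0.0006
gripper_force: 0.0
```

step_arm(rows=[[1,[4,-25,0],[0,0,0]],[1,[7,-41,0],[0,0,0]],[1,[7,-50,0],[0,0,0]],[1,[7,-50,0],[0,0,0]],[1,[7,-50,0],[0,0,0]]])

```text
clock: 11.13
tool_pos: [0.6064, -0.3079, 0.1403]
orientation: [-180.0, 0.1, -17.0]
force: [0.4, 0.9, -0.5]
opening: 0.0006
gripper_force: 0.0
```

```bash
python3 - <<'E'
from h import *
o=ctrl.get_obs();print(o["tool_pos"])
im,m=snap("wrist","w6")
b=ray("wrist",(0,0),.05,m)
E
```

```text
[ 0.60637493 -0.30785411  0.14027514]
```

View pics/w6.png

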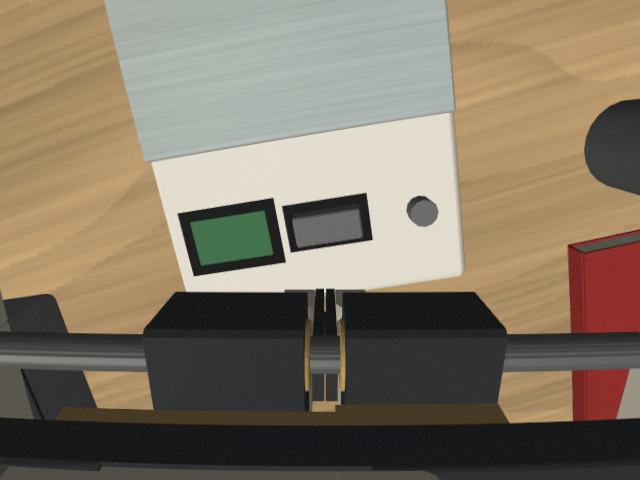

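The bar key's top face is centred at about (328,228). The small key is at (423,211) and the display at (232,238).

```bash
python3 - <<'E'
from h import *
p=ray("wrist",(328,229),.05);print(p,(p-ctrl.get_obs()["tool_pos"])*1000)
E
```

```text
[ 0.60842333 -0.31040755  0.05      ] [  1.86359983  -3.07704479 -90.59530964]
```

step_arm(rows=[[1,[2,-3,-15],[0,0,0]],[1,[2,-3,-45],[0,0,0]],[1,[2,-3,-75],[0,0,0]],[1,[2,-3,-95],[0,0,0]],[1,[2,-3,-105],[0,0,0]]])

```text
clock: 11.6
tool_pos: [0.6072, -0.3091, 0.033]
orientation: [-180.0, 0.2, -16.9]
force: [-0.5, 0.5, -0.1]
opening: 0.0006
gripper_force: 0.0
```

step_arm(rows=[[1,[0,0,-5],[0,0,0]],[1,[0,0,-9],[0,0,0]],[1,[0,0,-12],[0,0,0]],[1,[0,0,-14],[0,0,0]],[1,[0,0,-14],[0,0,0]]])

```text
clock: 12.02
tool_pos: [0.6093, -0.3113, 0.0226]
orientation: [-180.0, -0.1, -16.9]
force: [-0.5, 0.4, 0.4]
opening: 0.0003
gripper_force: 0.0
```

step_arm(rows=[[1,[0,0,-1.5],[0,0,0]],[1,[0,0,-3],[0,0,0]],[1,[0,0,-4.5],[0,0,0]],[1,[0,0,-6],[0,0,0]],[1,[0,0,-6],[0,0,0]]])

```text
clock: 12.43
tool_pos: [0.6088, -0.3115, 0.0157]
orientation: [180.0, -0.0, -17.0]
force: [0.1, 0.4, 0.2]
opening: 0.0003
gripper_force: 0.5
```

Just touching the bar key, as expected. Pressing about 10 mm.

step_arm(rows=[[1,[0,0,-1],[0,0,0]],[1,[0,0,-2],[0,0,0]],[1,[0,0,-3],[0,0,0]],[1,[0,0,-4],[0,0,0]],[1,[0,0,-5],[0,0,0]]])

```text
clock: 12.85
tool_pos: [0.6089, -0.3114, 0.011]
orientation: [180.0, -0.0, -16.9]
force: [-1.0, 0.4, 2.9]
opening: 0.0007
gripper_force: 1.5
```

step_arm(rows=[[1,[0,0,-1],[0,0,0]],[1,[0,0,-2],[0,0,0]],[1,[0,0,-3],[0,0,0]],[1,[0,0,-4],[0,0,0]],[1,[0,0,-4],[0,0,0]]])

```text
clock: 13.27
tool_pos: [0.6088, -0.3114, 0.0067]
orientation: [180.0, -0.0, -16.9]
force: [-1.0, -0.2, 3.0]
opening: 0.0006
gripper_force: 1.3
```

step_arm(rows=[[1,[0,0,-0.5],[0,0,0]],[1,[0,0,-1],[0,0,0]],[1,[0,0,-1.5],[0,0,0]],[1,[0,0,-1.5],[0,0,0]],[1,[0,0,-1.5],[0,0,0]]])

```text
clock: 13.68
tool_pos: [0.6089, -0.3114, 0.0055]
orientation: [180.0, -0.0, -16.9]
force: [-1.5, -0.9, 3.7]
opening: 0.0003
gripper_force: 2.0
```

The bar key is in (finger force rose from 1.3 to 2.0 N). Retreating upward and crossing to the printer.

step_arm(rows=[[1,[0,0,15],[0,0,0]],[1,[0,0,45],[0,0,0]],[1,[0,0,80],[0,0,0]],[1,[0,0,115],[0,0,0]],[1,[0,0,135],[0,0,0]]])

```text
clock: 14.1
tool_pos: [0.61, -0.3117, 0.1441]
orientation: [180.0, -0.2, -16.9]
force: [1.2, -1.0, 1.9]
opening: 0.0003
gripper_force: 0.0
```

step_arm(rows=[[1,[-5,18,0],[0,0,0]],[1,[-14,52,0],[0,0,0]],[1,[-24,88,0],[0,0,0]],[1,[-34,126,0],[0,0,0]],[1,[-44,164,0],[0,0,0]]])

```text
clock: 14.52
tool_pos: [0.5636, -0.1459, 0.1397]
orientation: [-180.0, 0.1, -17.0]
force: [1.2, 1.0, 1.0]
opening: 0.0005
gripper_force: 0.0
```

step_arm(rows=[[1,[-10,38,0],[0,0,0]],[1,[-20,76,0],[0,0,0]],[1,[-30,114,0],[0,0,0]],[1,[-40,150,0],[0,0,0]],[1,[-48,180,0],[0,0,0]]])

```text
clock: 14.93
tool_pos: [0.5154, 0.0349, 0.1401]
orientation: [-180.0, 0.0, -16.9]
force: [1.1, 0.0, -0.5]
opening: 0.0004
gripper_force: 0.0
```

step_arm(rows=[[1,[-4,15,0],[0,0,0]],[1,[-4,15,0],[0,0,0]],[1,[-4,15,0],[0,0,0]],[1,[-4,15,0],[0,0,0]],[1,[-4,15,0],[0,0,0]]])

```text
clock: 15.35
tool_pos: [0.5127, 0.047, 0.1401]
orientation: [180.0, 0.0, -17.0]
force: [0.3, -0.1, 0.5]
opening: 0.0001
gripper_force: 0.0
```

```bash
python3 - <<'E'
from h import *
o=ctrl.get_obs();print(o["tool_pos"])
im,m=snap("wrist","w7")
R=np.array(m["R"])
q=cv2.projectPoints(np.array([[.513,.048,.112],[.504,-.017,.112]]),cv2.Rodrigues(R)[0],np.array(m["t"]),np.array(m["intrinsics"]),np.array(m["distortion"]))[0].reshape(-1,2).astype(int);print(q)
for u in q:
    b=blob(im,u,40,200)
    if b: p=ray("wrist",b[0],.112,m);print(b,p,(p-o["tool_pos"])*1000)
E
```

```text
[0.51274547 0.04698522 0.14008867]
[[322 262]
 [440 244]]
(array([323.46184107, 259.41856806]), array([  21,   18,   41,   40, 1271], dtype=int32)) [0.51457199 0.04703899 0.112     ] [  1.82651628   0.05376677 -28.08867483]
(array([440.97771588, 241.77158774]), array([  19,   20,   42,   36, 1077], dtype=int32)) [ 0.50537486 -0.01779516  0.112     ] [ -7.37061001 -64.78037897 -28.08867483]
```

View pics/w7.png

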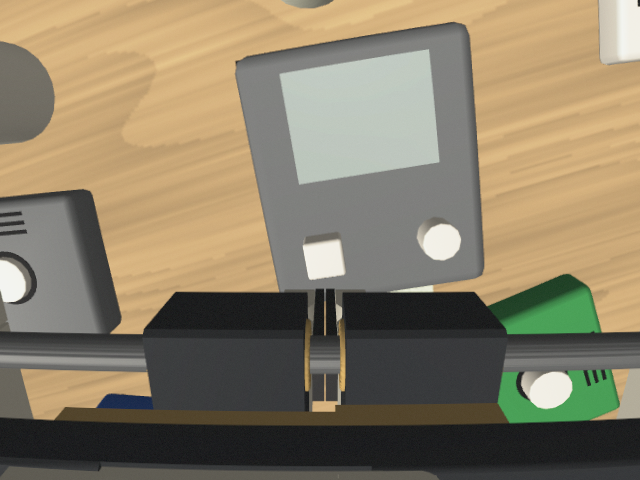

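The square key is at (323,259), 1–2 mm from the TCP's xy. The feed key is well clear at (441,242). Descending.

step_arm(rows=[[1,[1,0,-10],[0,0,0]],[1,[1,0,-25],[0,0,0]],[1,[1,0,-40],[0,0,0]],[1,[1,0,-50],[0,0,0]],[1,[1,0,-54],[0,0,0]]])

```text
clock: 15.82
tool_pos: [0.5127, 0.0467, 0.0842]
orientation: [179.9, 0.1, -17.0]
force: [-0.6, 0.4, 0.2]
opening: 0.0004
gripper_force: 0.0
```

step_arm(rows=[[1,[0,0,-2],[0,0,0]],[1,[0,0,-4],[0,0,0]],[1,[0,0,-6],[0,0,0]],[1,[0,0,-8],[0,0,0]],[1,[0,0,-9],[0,0,0]]])

```text
clock: 16.23
tool_pos: [0.5141, 0.0478, 0.0776]
orientation: [-180.0, -0.0, -16.9]
force: [-0.5, -0.9, 0.5]
opening: 0.0005
gripper_force: 0.5
```

step_arm(rows=[[1,[0,0,-1],[0,0,0]],[1,[0,0,-2],[0,0,0]],[1,[0,0,-3],[0,0,0]],[1,[0,0,-4],[0,0,0]],[1,[0,0,-4],[0,0,0]]])

```text
clock: 16.65
tool_pos: [0.514, 0.0478, 0.0734]
orientation: [-180.0, -0.0, -16.9]
force: [-0.1, -0.8, 3.4]
opening: 0.0004
gripper_force: 1.4
```

step_arm(rows=[[1,[0,0,-1],[0,0,0]],[1,[0,0,-2],[0,0,0]],[1,[0,0,-3],[0,0,0]],[1,[0,0,-4],[0,0,0]],[1,[0,0,-4.5],[0,0,0]]])

```text
clock: 17.07
tool_pos: [0.514, 0.0478, 0.0688]
orientation: [-180.0, -0.0, -16.9]
force: [-0.2, 0.3, 3.0]
opening: 0.0005
gripper_force: 1.4
```

step_arm(rows=[[1,[0,0,-0.5],[0,0,0]],[1,[0,0,-1],[0,0,0]],[1,[0,0,-1.5],[0,0,0]],[1,[0,0,-1.5],[0,0,0]],[1,[0,0,-1.5],[0,0,0]]])

```text
clock: 17.48
tool_pos: [0.514, 0.0478, 0.0675]
orientation: [-180.0, -0.0, -16.9]
force: [0.7, 1.5, 4.2]
opening: 0.0006
gripper_force: 2.0
```

step_arm(rows=[[1,[0,0,5],[0,0,0]],[1,[0,0,20],[0,0,0]],[1,[0,0,45],[0,0,0]],[1,[0,0,65],[0,0,0]],[1,[0,0,80],[0,0,0]]])

```text
clock: 17.9
tool_pos: [0.5134, 0.0474, 0.1488]
orientation: [180.0, 0.0, -17.0]
force: [-0.0, -0.6, -0.3]
opening: 0.0002
gripper_force: 0.0
```

step_arm(rows=[[1,[-20,0,10],[0,0,0]],[1,[-40,0,10],[0,0,0]],[1,[-50,0,10],[0,0,0]],[1,[-50,0,10],[0,0,0]],[1,[-50,0,10],[0,0,0]]])

```text
clock: 18.32
tool_pos: [0.4634, 0.0476, 0.1574]
orientation: [180.0, 0.0, -16.9]
force: [0.8, 0.3, 0.9]
opening: 0.0005
gripper_force: 0.0
```

All three keys bottomed out and the arm is clear, so I'm handing in.

```bash
python3 -c "
from plant import ctrl
print(ctrl.close_job())"
```

```text
the job is handed in; nothing more can be done
None
```

I pressed the hub, scale and printer keys in that order until each bottomed out (peak reading about 5.4 N), then backed the arm clear and handed the job in at about 18 s; no verdict was returned.

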